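# Shim the rocking corner of a drill-jig plate

## Task

The drill-jig plate rocks on its four foot blocks. Press down on its lugs with a closed fingertip, one corner after another, until you find the one that gives; then push that corner's shim lever down until it lies flat, so that the plate is level and solid, and move clear. Leave the other three shim levers standing, do not lift the plate or push it out of place, and do not disturb the spanner, bolt and bowl beside it.

Things in the scene. Friction and masses are not known exactly. Their poses are not given: they have to be found in the camera images.
- base: Dark steel base plate, 250 (x) x 230 (y) x 12 mm, fixed to the bench. Origin at the centre of its underside; x points away from the robot (yaw within 0.25 rad), y to the left. On it four grey foot blocks, one under each lug of the jig plate: two cheeks with a cam shim on a cross pin between them, whose steel lever reaches out to the base's -x side and stands up 38 to 44 degrees at the start.
- jig_plate: H-shaped steel drill-jig plate, 196 x 208 x 14 mm, 2.6 kg, loose on the blocks. Origin under its centre, axes as the base's. Drill bushes and fence on top up to 19 mm, lugs clear. Three lugs bear solid. Under the fourth (which one varies) the block is 4 mm low: at a push of 4 to 7 N there the plate tips, that corner sinks about 4 mm onto its block, the opposite one lifts, and it falls back when let go.
- lug_front_left (a point): Centre of the round boss (34 mm across) on top of the plate's front left lug (44 mm square): the place to press that corner. 73 mm above the bench; front is the side towards the robot. Lug centres lie at (+-70, +-80) mm in the plate's frame.
- lug_front_right (a point): Centre of the round boss (34 mm across) on top of the plate's front right lug (44 mm square): the place to press that corner. 73 mm above the bench; front is the side towards the robot. Lug centres lie at (+-70, +-80) mm in the plate's frame.
- lug_back_left (a point): Centre of the round boss (34 mm across) on top of the plate's back left lug (44 mm square): the place to press that corner. 73 mm above the bench; front is the side towards the robot. Lug centres lie at (+-70, +-80) mm in the plate's frame.
- lug_back_right (a point): Centre of the round boss (34 mm across) on top of the plate's back right lug (44 mm square): the place to press that corner. 73 mm above the bench; front is the side towards the robot. Lug centres lie at (+-70, +-80) mm in the plate's frame.
- tab_front_left (a point): Fixed point of the base, 46 mm to -x of the front left lug's centre, 32 mm above the bench: the top of the front left shim lever's tab is here (0 to 6 mm lower) when that lever lies flat. The standing lever crosses the vertical line above this point 66 to 78 mm above the bench: a closed fingertip coming straight down this line pushes it all the way.
- tab_front_right (a point): Fixed point of the base, 46 mm to -x of the front right lug's centre, 32 mm above the bench: the top of the front right shim lever's tab is here (0 to 6 mm lower) when that lever lies flat. The standing lever crosses the vertical line above this point 66 to 78 mm above the bench: a closed fingertip coming straight down this line pushes it all the way.
- tab_back_left (a point): Fixed point of the base, 46 mm to -x of the back left lug's centre, 32 mm above the bench: the top of the back left shim lever's tab is here (0 to 6 mm lower) when that lever lies flat. The standing lever crosses the vertical line above this point 66 to 78 mm above the bench: a closed fingertip coming straight down this line pushes it all the way.
- tab_back_right (a point): Fixed point of the base, 46 mm to -x of the back right lug's centre, 32 mm above the bench: the top of the back right shim lever's tab is here (0 to 6 mm lower) when that lever lies flat. The standing lever crosses the vertical line above this point 66 to 78 mm above the bench: a closed fingertip coming straight down this line pushes it all the way.
- shim_a (a joint): Angle of one shim lever: 0 to 0.1 rad at the start (standing), grows as it is pressed down, 0.77 at its stop (flat). Stays where left; 2 to 8 N on its tab (24 mm wide) moves it. Flat, its cam has risen 4 mm: it fills the gap at the rocking corner, and would jack up a solid one. Which of shim_a to shim_d stands at which corner varies.
- shim_b (a joint): Angle of one shim lever: 0 to 0.1 rad at the start (standing), grows as it is pressed down, 0.77 at its stop (flat). Stays where left; 2 to 8 N on its tab (24 mm wide) moves it. Flat, its cam has risen 4 mm: it fills the gap at the rocking corner, and would jack up a solid one. Which of shim_a to shim_d stands at which corner varies.
- shim_c (a joint): Angle of one shim lever: 0 to 0.1 rad at the start (standing), grows as it is pressed down, 0.77 at its stop (flat). Stays where left; 2 to 8 N on its tab (24 mm wide) moves it. Flat, its cam has risen 4 mm: it fills the gap at the rocking corner, and would jack up a solid one. Which of shim_a to shim_d stands at which corner varies.
- shim_d (a joint): Angle of one shim lever: 0 to 0.1 rad at the start (standing), grows as it is pressed down, 0.77 at its stop (flat). Stays where left; 2 to 8 N on its tab (24 mm wide) moves it. Flat, its cam has risen 4 mm: it fills the gap at the rocking corner, and would jack up a solid one. Which of shim_a to shim_d stands at which corner varies.
- spanner: Small steel spanner, 159 x 28 x 6 mm, lying on the bench to the right of the base. Origin under its middle. Leave it.
- foot_bolt: Steel coach bolt, 110 mm long, 21 mm head, lying on the bench to the left of the base. Origin under its middle. Leave it.
- bowl: Shallow steel bowl, 114 mm across, 19 mm high, on the bench behind the base. Origin under its middle. Leave it.

How it is judged:
On the way, in this order (a step that is already met when the one before it is completed fails the run):
1. the corner that rocks has been found: it sinks under the fingertip, no shim lever being pressed yet (angle between jig_plate's own z axis and vertical above 0.02 rad and contact force between the fingers and jig_plate above 1 N and value of joint each of shim_c, shim_a, shim_b, shim_d below 0.3 rad), for 0.1 s.
2. that corner's shim lever is pressed flat, the other three still stand (value of joint shim_c above 0.7 rad and value of joint each of shim_a, shim_b, shim_d below 0.3 rad), for 0.2 s.
At the end, for the whole second after the job is handed in: The rocking corner's shim lever lies flat (within 0.07 rad of its stop), the other three still stand (less than 0.3 rad from fully up), the jig plate is level within 0.01 rad, at rest and within 15 mm of where it lay (all of step 2 and angle between jig_plate's own z axis and vertical below 0.01 rad and distance of jig_plate from where it was at the start of the episode below 0.015 m and linear speed of jig_plate below 0.01 m/s); the robot touches nothing.
It fails at once if a shim lever at a solid corner is pressed down (value of joint any of shim_a, shim_b, shim_d above 0.4 rad).
It fails at once if the plate is lifted or pushed out of place (20 mm) (distance of jig_plate from where it was at the start of the episode above 0.02 m).
It fails at once if the spanner, bolt or bowl is moved by more than 30 mm (distance of any of spanner, foot_bolt, bowl from where it was at the start of the episode above 0.03 m).
It also fails if it takes over 58 s, if anything falls off the work surface, if the arm or the gripper's body presses on something with over 40 N, if the wrist force passes 120 N, or if a joint passes its speed limit or range.

## Robot

A 6-joint arm with a two-finger parallel gripper is mounted at the origin on a cart in front of the work surface, level with it; the furniture and walls round the work are solid. World frame = base frame: x ahead of the robot, y to its left, z up, the work surface at z = 0. Lengths are in m, angles in rad, forces in N, time in s.
With the tool pointing down it reaches from about 0.35 to 0.775 m from the base axis. Payload 5.5 kg.
Tool frame: the origin (TCP) lies midway between the tips of the shut fingers; the grasp point (between the pads) lies 19 mm behind it; z points along the fingers, y is the line along which they close (so a half turn about z gives the same grasp; the last joint's range is limited). The gripper opens to 85 mm and grips with 20 to 120 N. Pads are 22 mm wide; open, the fingers measure 114 mm over their backs; the gripper's body (76 mm by 85 mm) begins 54 mm behind the grasp point. The pads swing forward as they close: fully open they stand 13 mm farther back than shut.
Start: joints at [1.096, 0.313, 0.046, 1.304, 0, 1.431], TCP at [0.189, 0.543, 0.231] pointing down, gripper open.
Joint ranges: [-2.76, 2.76], [-0.86, 1.69], [-1.03, 1.26], [-2.2, 2.34], [-1.47, 1.5], [-3.14, 3.14]. Speed limits (rad/s): [2.57, 2.57, 3.14, 3.14, 3.14, 3.14].

## Interface

Orientations are given as a unit quaternion [w, x, y, z].
In Python, from workcell import telemetry, imaging, env gives the robot as it stands. The module is installed in compiled form; this text tells all that it offers.
- The arm moves only by the tool step_arm, never from a script. Its argument "moves" is a list of rows, each a list of 3 entries, a list of its own where there are three numbers: the shift along the tool's x, y, z in mm, then the turn, a rotation vector about the tool's x, y, z in rad, then the finger opening in mm, from 0 to 85.4. A call has 1 to 8 rows; each row is the pose to reach, as a shift and turn from the pose commanded when the call began, along the tool's axes at that moment; what a row does not reach only later rows make up. A row lasts 1/12 s, in which the tool goes at most 41.7 mm and 7.16 degrees, less where a joint would pass 70% of its speed; a pose out of reach is approached as far as the arm can. A call with a gripper value outside its range is refused whole. The fingers move at their own pace and stop on an object; "grip_force" is the grip in N (left out, the last holds). Time passes only in rows, so rows that repeat a pose let the fingers close. It gives the time, the measured TCP pose, the force, the opening and the grip force at its end, in the units of the state.
- telemetry.get_state(): the state, without advancing time (a new reading comes with each control period).
- imaging.read_camera(name): name is "scene" or "top" or "wrist"; returns the picture (420x560x3 uint8, red, green, blue); there is no depth.
- imaging.camera_params(name): a dict with "camera_matrix" (3x3 intrinsics, pixels), "pose" (4x4, takes a point from camera to world coordinates). Camera axes: x right, y up, looking along -z (the intrinsics and any distortion apply to the point x, -y, -z); pixel columns grow to the right and rows downward; lengths in m; the calibration is good to about 2 mm. A picture is of the moment at which its call begins: read the wrist's pose just before it. camera_params takes no time and is no camera call; for the wrist camera it gives the pose at the moment of the call.
- env.hand_in(): hands the job in; it is judged then, once.
The state is a dict: "clock": time; "joint_pos": joint angles; "qvel": joint speeds; "tau": joint torques, N m; "tcp_pos": TCP position; "orientation": TCP orientation; "wrist_force": force on the tool from outside, world axes, zero at the start; "ft_torque": the same for the moment, N m; "finger_gap": finger opening in m; "grip_force": force on a finger pad.
Only numpy, scipy, OpenCV 4.12 (cv2) and the standard library are available. Lean on these libraries where they do the work, as an engineer would, in place of code of your own. Each camera call takes 0.05 s, during which the arm holds its last target. There are 200 camera calls.

## Working session

There is one attempt and no reset: what is moved stays moved. The work goes in short steps, Python scripts to look and compute and a tool call to move; the robot and the scene stay as the last step left them, time stands still between calls to the robot, and variables do not carry over. Pictures are saved under pics/ and viewed, at most 10 in all, crops included, and the job is handed in when it is done.

Besides the shell and the picture viewer there is one more tool, called after "Emit:" as name([rows], argument=value, ...), one row to a line, values as JSON. step_arm: Moves the arm, as the interface text tells. Its arguments: {"type":"object","properties":{"moves":{"type":"array"},"grip_force":{"type":"number"}},"required":["moves"]}

```bash
mkdir -p pics; python3 - <<'E'
from workcell import telemetry, imaging, env
import cv2,numpy as np
s=telemetry.get_state();print(s['tcp_pos'],s['orientation'],s['clock'])
for n in ['top','scene']:
    im=imaging.read_camera(n);cv2.imwrite(f'pics/{n}.png',im[:,:,::-1]);p=imaging.camera_params(n);print(n,np.round(p['camera_matrix'],1).tolist(),np.round(p['pose'],3).tolist(),[k for k in p])
E
```

```text
[0.18867665 0.54261759 0.23039551] [-2.74991040e-04  1.66604783e-01  9.86023328e-01 -8.76202061e-04] 0.0
top [[428.2, 0.0, 279.7], [0.0, 428.2, 220.3], [0.0, 0.0, 1.0]] [[-0.006, 0.995, -0.099, 0.541], [-1.0, -0.006, 0.006, 0.089], [0.005, 0.099, 0.995, 0.933], [0.0, 0.0, 0.0, 1.0]] ['camera_matrix', 'pose']
scene [[448.8, 0.0, 281.4], [0.0, 448.8, 216.7], [0.0, 0.0, 1.0]] [[0.43, 0.54, -0.723, -0.06], [-0.903, 0.248, -0.352, -0.268], [-0.011, 0.804, 0.594, 0.662], [0.0, 0.0, 0.0, 1.0]] ['camera_matrix', 'pose']
```

View pics/top.png

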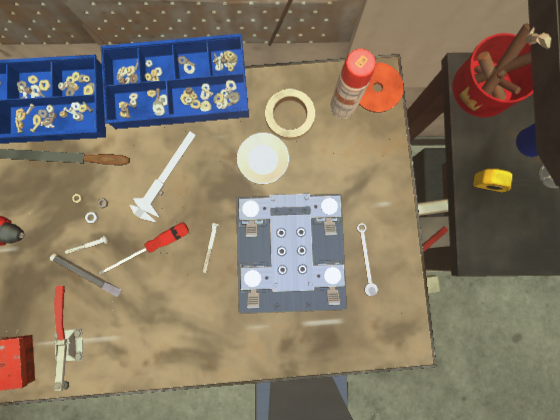

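View pics/scene.png

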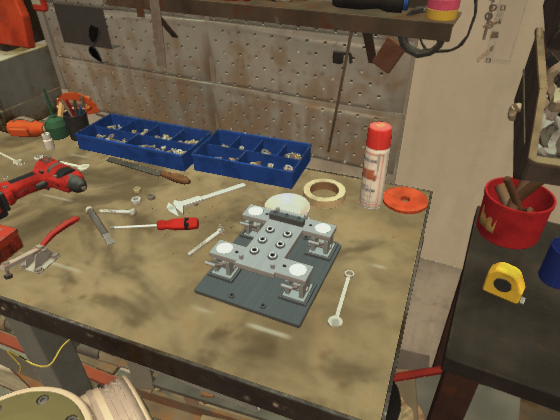

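The top view shows the plate with its bright bosses at about (250,208), (330,206), (253,278) and (333,275). The levers are below each one, the spanner is to the right, the bolt to the left and the bowl behind.

```bash
cat > h.py <<'E'
from workcell import telemetry, imaging, env
import cv2,numpy as np
from scipy.spatial.transform import Rotation as R
def ray(name,u,v,z,p=None):
    p=p or imaging.camera_params(name);K=np.array(p['camera_matrix']);T=np.array(p['pose'])
    d=np.linalg.solve(K,[u,v,1.]);d=T[:3,:3]@(d*[1,-1,-1]);o=T[:3,3]
    return o+d*(z-o[2])/d[2]
def shift(goal,s=None):
    s=s or telemetry.get_state();q=s['orientation'];r=R.from_quat([q[1],q[2],q[3],q[0]])
    return np.round(r.inv().apply(np.array(goal)-s['tcp_pos'])*1000,1)
E
python3 - <<'E'
from h import *
im=cv2.imread('pics/top.png');g=im.min(axis=2)
P=[]
for n,(u,v) in dict(FL=(253,278),FR=(333,275),BL=(250,208),BR=(330,206)).items():
    w=g[v-14:v+15,u-14:u+15];m=(w>225).astype(np.uint8)
    k,l,st,c=cv2.connectedComponentsWithStats(m);i=1+st[1:,4].argmax()
    uu,vv=c[i]+[u-14,v-14];p=ray('top',uu,vv,.073);P.append(p);print(n,uu,vv,st[i],p.round(4))
P=np.array(P)[:,:2];L=np.array([[-70,80],[-70,-80],[70,80],[70,-80]])/1000
c=P.mean(0);Q=P-c;yaw=np.arctan2((L[:,0]*Q[:,1]-L[:,1]*Q[:,0]).sum(),(L*Q).sum())
M=np.array([[np.cos(yaw),-np.sin(yaw)],[np.sin(yaw),np.cos(yaw)]])
print(c,yaw);print((L@M.T+c-P)*1000)
s=telemetry.get_state();q=s['orientation'];print(R.from_quat([q[1],q[2],q[3],q[0]]).as_matrix().round(3))
for n,l in zip(['FL','FR','BL','BR'],L): print(n,(M@l+c).round(4),'tab',(M@(l-[.046,0])+c).round(4),shift([*(M@l+c),.1]))
E
```

```text
FL 252.0456621004566 278.0228310502283 [  5   6  17  17 219] [0.5112 0.1395 0.073 ]
FR 332.2372093023256 275.30697674418604 [  5   6  17  17 215] [ 0.5155 -0.0204  0.073 ]
BL 250.33816425120773 208.43478260869566 [  7   7  16  16 207] [0.6509 0.143  0.073 ]
BR 328.8701923076923 205.83173076923077 [  5   6  16  17 208] [ 0.6553 -0.0161  0.073 ]
[0.58320649 0.06151516] 0.027377703594783434
[[-0.14775216  0.02107597]
 [-0.08381117 -0.01277636]
 [ 0.12316561  0.40894031]
 [ 0.10839773 -0.41723992]]
[[-0.944  0.329 -0.001]
 [ 0.329  0.944 -0.001]
 [ 0.    -0.002 -1.   ]]
FL [0.511  0.1396] tab [0.4651 0.1383] [-436.9 -274.6  130.8]
FR [ 0.5154 -0.0204] tab [ 0.4694 -0.0216] [-493.6 -424.2  131.1]
BL [0.651  0.1434] tab [0.605  0.1421] [-567.8 -225.   130.7]
BR [ 0.6554 -0.0165] tab [ 0.6094 -0.0178] [-624.5 -374.6  131. ]
```

Emit:
step_arm([
  [[-437,-275,70],[0,0,-0.363],0],
  [[-437,-275,70],[0,0,-0.363],0],
  [[-437,-275,70],[0,0,-0.363],0],
  [[-437,-275,70],[0,0,-0.363],0],
  [[-437,-275,70],[0,0,-0.363],0],
  [[-437,-275,70],[0,0,-0.363],0],
  [[-437,-275,70],[0,0,-0.363],0],
  [[-437,-275,70],[0,0,-0.363],0],
], grip_force=40)

```text
clock: 0.77
tcp_pos: [0.3904, 0.2902, 0.1873]
orientation: [-0.0, -0.014, 1.0, -0.0]
wrist_force: [1.0, -0.1, -0.4]
finger_gap: 0.0001
grip_force: 0.0
```

```bash
cat >> h.py <<'E'
c0=np.array([0.5832,0.0615]);yw=0.0274
M=np.array([[np.cos(yw),-np.sin(yw)],[np.sin(yw),np.cos(yw)]])
L=dict(FL=(-.07,.08),FR=(-.07,-.08),BL=(.07,.08),BR=(.07,-.08))
def lug(n,z,dx=0): return [*(M@(np.array(L[n])+[dx,0])+c0),z]
def show(n,z,dx=0):
    s=telemetry.get_state();q=s['orientation'];r=R.from_quat([q[1],q[2],q[3],q[0]])
    print(s['clock'],s['tcp_pos'].round(4),np.round(s['wrist_force'],1),'gap',s['finger_gap'],'yaw y',np.arctan2(*r.as_matrix()[[1,0],1])-np.pi/2,'tilt',r.as_matrix()[:2,2].round(4),'shift',shift(lug(n,z,dx),s))
E
python3 -c "
from h import *
show('FL',.085)"
```

```text
0.7667 [0.3904 0.2902 0.1873] [ 1.  -0.1 -0.4] gap 6.122103731273739e-05 yaw y 0.02851737967143153 tilt [-0.0003 -0.    ] shift [-116.3 -154.   102.2]
```

Emit:
step_arm([
  [[-110,-145,50],[0,0,0],0],
  [[-110,-145,50],[0,0,0],0],
  [[-110,-145,50],[0,0,0],0],
  [[-110,-145,50],[0,0,0],0],
  [[-110,-145,50],[0,0,0],0],
  [[-110,-145,50],[0,0,0],0],
  [[-110,-145,50],[0,0,0],0],
])

```text
clock: 1.35
tcp_pos: [0.5038, 0.149, 0.1368]
orientation: [-0.001, -0.013, 1.0, 0.0]
wrist_force: [0.1, 0.0, 0.6]
finger_gap: 0.0002
grip_force: 0.0
```

```bash
python3 -c "
from h import *
show('FL',.073)"
```

```text
1.35 [0.5038 0.149  0.1368] [0.1 0.  0.6] gap 0.0002338217898036003 yaw y 0.025291125438525075 tilt [-0.0022  0.0001] shift [-7.2 -9.6 63.7]
```

Emit:
step_arm([
  [[-7,-10,35],[0,0,0],0],
  [[-7,-10,50],[0,0,0],0],
  [[-7,-10,58],[0,0,0],0],
  [[-7,-10,60],[0,0,0],0],
  [[-7,-10,60],[0,0,0],0],
])

```text
clock: 1.77
tcp_pos: [0.5104, 0.1413, 0.0778]
orientation: [-0.0, -0.015, 1.0, 0.0]
wrist_force: [-0.9, 0.3, 1.2]
finger_gap: 0.0003
grip_force: 0.0
```

Emit:
step_arm([
  [[0,0,1],[0,0,0],0],
  [[0,0,2],[0,0,0],0],
  [[0,0,3],[0,0,0],0],
  [[0,0,4],[0,0,0],0],
  [[0,0,4],[0,0,0],0],
])

```text
clock: 2.18
tcp_pos: [0.5113, 0.1405, 0.074]
orientation: [0.0, -0.014, 1.0, 0.0]
wrist_force: [-0.3, 0.3, 0.8]
finger_gap: -0.0001
grip_force: 0.0
```

Emit:
step_arm([
  [[0,0,1],[0,0,0],0],
  [[0,0,2],[0,0,0],0],
  [[0,0,3],[0,0,0],0],
  [[0,0,3],[0,0,0],0],
])

```text
clock: 2.52
tcp_pos: [0.5115, 0.1405, 0.0729]
orientation: [0.001, -0.014, 1.0, 0.0]
wrist_force: [-4.8, 0.2, 15.9]
finger_gap: -0.0001
grip_force: 8.1
```

FL is solid: 16 N with no sinking. Next is FR.

Emit:
step_arm([
  [[0,0,-40],[0,0,0],0],
  [[0,0,-60],[0,0,0],0],
  [[0,-50,-60],[0,0,0],0],
  [[0,-160,-60],[0,0,0],0],
  [[0,-160,-60],[0,0,0],0],
  [[0,-160,-60],[0,0,0],0],
  [[0,-160,-50],[0,0,0],0],
  [[0,-160,-30],[0,0,0],0],
])

```text
clock: 3.18
tcp_pos: [0.518, -0.0222, 0.1026]
orientation: [0.003, -0.012, 1.0, -0.001]
wrist_force: [0.5, -0.1, 0.3]
finger_gap: 0.0
grip_force: 0.0
```

```bash
python3 -c "
from h import *
show('FR',.073)"
```

```text
3.1833 [ 0.518  -0.0222  0.1026] [ 0.5 -0.1  0.3] gap 1.2570577100603785e-05 yaw y 0.023617753478268222 tilt [ 0.0054 -0.001 ] shift [ 2.7  1.9 29.6]
```

Emit:
step_arm([
  [[2,1,15],[0,0,0],0],
  [[2,1,24],[0,0,0],0],
  [[2,1,28],[0,0,0],0],
  [[2,1,29],[0,0,0],0],
  [[2,1,30],[0,0,0],0],
  [[2,1,31],[0,0,0],0],
  [[2,1,31],[0,0,0],0],
  [[2,1,31],[0,0,0],0],
])

```text
clock: 3.85
tcp_pos: [0.5122, -0.0183, 0.0728]
orientation: [-0.001, -0.014, 1.0, -0.001]
wrist_force: [-12.8, 0.5, 26.8]
finger_gap: -0.0
grip_force: 13.7
```

FR is solid too (27 N at 73 mm). Next is BR.

Emit:
step_arm([
  [[0,0,-40],[0,0,0],0],
  [[0,0,-60],[0,0,0],0],
  [[-50,0,-60],[0,0,0],0],
  [[-143,2,-60],[0,0,0],0],
  [[-143,2,-60],[0,0,0],0],
  [[-143,2,-60],[0,0,0],0],
  [[-143,2,-50],[0,0,0],0],
  [[-143,2,-40],[0,0,0],0],
])

```text
clock: 4.52
tcp_pos: [0.6576, -0.012, 0.1092]
orientation: [0.0, -0.015, 1.0, -0.0]
wrist_force: [-0.1, 0.2, -0.3]
finger_gap: 0.0001
grip_force: 0.0
```

```bash
python3 -c "
from h import *
show('BR',.073)"
```

```text
4.5167 [ 0.6576 -0.012   0.1092] [-0.1  0.2 -0.3] gap 7.178794673243042e-05 yaw y 0.029206196847742172 tilt [ 0.001 -0.   ] shift [ 2.4 -4.5 36.2]
```

Emit:
step_arm([
  [[2,-4,18],[0,0,0],0],
  [[2,-4,28],[0,0,0],0],
  [[2,-4,34],[0,0,0],0],
  [[2,-4,35],[0,0,0],0],
  [[2,-4,36],[0,0,0],0],
  [[2,-4,37],[0,0,0],0],
  [[2,-4,37],[0,0,0],0],
  [[2,-4,37],[0,0,0],0],
])

```text
clock: 5.18
tcp_pos: [0.6549, -0.0166, 0.0733]
orientation: [0.0, -0.014, 1.0, -0.0]
wrist_force: [0.5, -1.1, 1.1]
finger_gap: -0.0004
grip_force: 0.0
```

Emit:
step_arm([
  [[0,0,1],[0,0,0],0],
  [[0,0,2],[0,0,0],0],
  [[0,0,3],[0,0,0],0],
  [[0,0,3],[0,0,0],0],
  [[0,0,3],[0,0,0],0],
])

```text
clock: 5.6
tcp_pos: [0.655, -0.0167, 0.0729]
orientation: [0.001, -0.014, 1.0, -0.0]
wrist_force: [-5.6, 0.1, 14.6]
finger_gap: 0.0002
grip_force: 7.5
```

BR is solid (15 N, no sinking), so BL should be the one that rocks.

Emit:
step_arm([
  [[0,0,-40],[0,0,0],0],
  [[0,0,-60],[0,0,0],0],
  [[0,50,-60],[0,0,0],0],
  [[0,160,-60],[0,0,0],0],
  [[0,160,-60],[0,0,0],0],
  [[0,160,-60],[0,0,0],0],
  [[0,160,-50],[0,0,0],0],
  [[0,160,-40],[0,0,0],0],
])

```text
clock: 6.27
tcp_pos: [0.6506, 0.1457, 0.1102]
orientation: [0.001, -0.016, 1.0, 0.0]
wrist_force: [0.8, -0.5, 0.6]
finger_gap: -0.0
grip_force: 0.0
```

```bash
python3 -c "
from h import *
show('BL',.073)"
```

```text
6.2667 [0.6506 0.1457 0.1102] [ 0.8 -0.5  0.6] gap -3.9056378534637636e-05 yaw y 0.03217946002468919 tilt [0.0024 0.0001] shift [-0.2 -2.3 37.2]
```

Emit:
step_arm([
  [[0,-2,20],[0,0,0],0],
  [[0,-2,33],[0,0,0],0],
  [[0,-2,36],[0,0,0],0],
  [[0,-2,38],[0,0,0],0],
  [[0,-2,40],[0,0,0],0],
  [[0,-2,41],[0,0,0],0],
  [[0,-2,41],[0,0,0],0],
  [[0,-2,41],[0,0,0],0],
])

```text
clock: 6.93
tcp_pos: [0.6508, 0.1406, 0.07]
orientation: [0.001, -0.014, 1.0, -0.0]
wrist_force: [-2.0, -2.0, 2.3]
finger_gap: 0.0001
grip_force: 1.4
```

Emit:
step_arm([
  [[0,0,1],[0,0,0],0],
  [[0,0,1],[0,0,0],0],
  [[0,0,1],[0,0,0],0],
])

```text
clock: 7.18
tcp_pos: [0.6509, 0.1407, 0.0697]
orientation: [0.001, -0.014, 1.0, -0.0]
wrist_force: [-3.8, -2.1, 9.3]
finger_gap: -0.0002
grip_force: 4.5
```

Emit:
step_arm([
  [[0,0,1],[0,0,0],0],
  [[0,0,1],[0,0,0],0],
  [[0,0,1],[0,0,0],0],
])

```text
clock: 7.43
tcp_pos: [0.6509, 0.1407, 0.0696]
orientation: [0.001, -0.014, 1.0, -0.0]
wrist_force: [-6.1, -3.2, 13.2]
finger_gap: -0.0002
grip_force: 6.7
```

Emit:
step_arm([
  [[0,0,-30],[0,0,0],0],
  [[0,0,-60],[0,0,0],0],
  [[20,0,-60],[0,0,0],0],
  [[46,2,-60],[0,0,0],0],
  [[46,2,-60],[0,0,0],0],
  [[46,2,-60],[0,0,0],0],
])

```text
clock: 7.93
tcp_pos: [0.6034, 0.1423, 0.1271]
orientation: [0.0, -0.014, 1.0, 0.0]
wrist_force: [-0.8, 0.7, 0.5]
finger_gap: 0.0
grip_force: 0.0
```

```bash
python3 -c "
from h import *
show('BL',.032,-.046)
cv2.imwrite('pics/s2.png',imaging.read_camera('scene')[120:340,150:430,::-1].repeat(2,0).repeat(2,1))"
```

```text
7.9333 [0.6034 0.1423 0.1271] [-0.8  0.7  0.5] gap 3.0034497646349118e-05 yaw y 0.028643260511860724 tilt [0.0004 0.0005] shift [-1.6 -0.2 95.1]
```

View pics/s2.png

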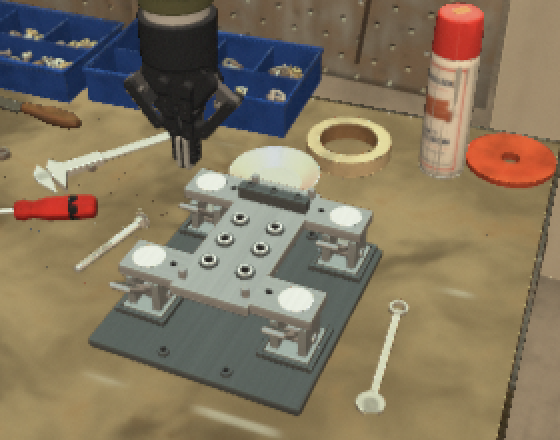

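The fingertip stands above the BL lever, the plate has fallen back, and all the levers still stand. I'll push straight down now.

Emit:
step_arm([
  [[-2,0,30],[0,0,0],0],
  [[-2,0,45],[0,0,0],0],
  [[-2,0,54],[0,0,0],0],
  [[-2,0,62],[0,0,0],0],
  [[-2,0,70],[0,0,0],0],
  [[-2,0,78],[0,0,0],0],
  [[-2,0,84],[0,0,0],0],
  [[-2,0,90],[0,0,0],0],
])

```text
clock: 8.65
tcp_pos: [0.6063, 0.1421, 0.0365]
orientation: [0.0, -0.014, 1.0, 0.0]
wrist_force: [-2.8, -0.6, 5.4]
finger_gap: -0.0
grip_force: 2.2
```

Emit:
step_arm([
  [[0,0,2],[0,0,0],0],
  [[0,0,4],[0,0,0],0],
  [[0,0,5],[0,0,0],0],
  [[0,0,6],[0,0,0],0],
  [[0,0,6],[0,0,0],0],
])

```text
clock: 9.07
tcp_pos: [0.6054, 0.1421, 0.031]
orientation: [-0.001, -0.014, 1.0, 0.0]
wrist_force: [-3.6, -0.1, 2.6]
finger_gap: -0.0
grip_force: 1.6
```

Emit:
step_arm([
  [[0,0,1],[0,0,0],0],
  [[0,0,2],[0,0,0],0],
  [[0,0,3],[0,0,0],0],
  [[0,0,4],[0,0,0],0],
  [[0,0,4],[0,0,0],0],
])

```text
clock: 9.48
tcp_pos: [0.6053, 0.1421, 0.0277]
orientation: [-0.001, -0.014, 1.0, -0.0]
wrist_force: [-6.5, -1.0, 9.7]
finger_gap: 0.0001
grip_force: 4.8
```

Emit:
step_arm([
  [[0,0,1],[0,0,0],0],
  [[0,0,2],[0,0,0],0],
  [[0,0,2],[0,0,0],0],
  [[0,0,2],[0,0,0],0],
])

```text
clock: 9.82
tcp_pos: [0.6053, 0.1421, 0.0275]
orientation: [-0.0, -0.014, 1.0, -0.0]
wrist_force: [-10.1, -1.6, 19.2]
finger_gap: 0.0003
grip_force: 10.1
```

The lever is at its stop (19 N, z = 27.5 mm). I'll lift straight up and check.

Emit:
step_arm([
  [[0,0,-20],[0,0,0],0],
  [[0,0,-60],[0,0,0],0],
  [[0,0,-100],[0,0,0],0],
  [[0,0,-140],[0,0,0],0],
  [[40,100,-170],[0,0,0],0],
  [[80,200,-170],[0,0,0],0],
  [[80,200,-170],[0,0,0],0],
  [[80,200,-170],[0,0,0],0],
])

```text
clock: 10.48
tcp_pos: [0.5408, 0.2942, 0.1902]
orientation: [0.001, -0.013, 1.0, 0.0]
wrist_force: [0.6, 0.6, -0.5]
finger_gap: -0.0
grip_force: 0.0
```

Emit:
step_arm([
  [[20,60,0],[0,0,0],0],
  [[20,60,0],[0,0,0],0],
  [[20,60,0],[0,0,0],0],
  [[20,60,0],[0,0,0],0],
])

```text
clock: 10.82
tcp_pos: [0.5187, 0.3538, 0.1891]
orientation: [0.0, -0.016, 1.0, -0.0]
wrist_force: [-0.5, -0.5, -0.0]
finger_gap: 0.0003
grip_force: 0.0
```

```bash
python3 -c "
from h import *
print(telemetry.get_state()['wrist_force'],telemetry.get_state()['tcp_pos'])
a=imaging.read_camera('scene')[190:330,190:350,::-1];b=imaging.read_camera('top')[180:320,220:380,::-1]
cv2.imwrite('pics/s3.png',cv2.resize(np.hstack([a,b]),None,fx=2.5,fy=2.5,interpolation=cv2.INTER_CUBIC))"
```

```text
[-0.50442953 -0.45478424 -0.02857204] [0.51867416 0.35376502 0.18914248]
```

View pics/s3.png

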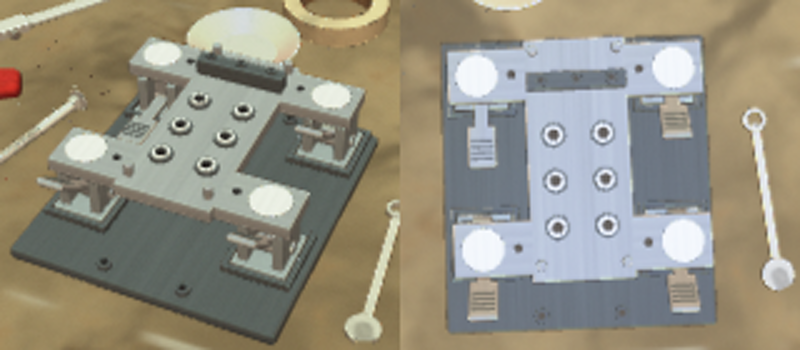

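The BL lever at (480,140) in the right half lies flat, with a longer and greyer outline than before. The other three stand, the plate is in place and the arm is clear.

```bash
python3 -c "
from h import *
print(env.hand_in())"
```

```text
the job is handed in; nothing more can be done
None
```

The back-left corner was the one that rocked; its shim lever is now pressed flat against its stop, the other three still stand, the arm is clear, and the job is handed in (no verdict was returned).

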